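Stack the spacers on the jig, then hold the hardware box open

TASK

Thread the wide spacer ring and then the narrow one down the jig's post, fully home, and let go of them. Then, before touching the bolt, tug the hardware box's sliding cover by its handle to learn if it is caught; if it is, draw the bolt back, then slide the cover wide open against its closing spring. Finish while holding the cover open, because it shuts by itself when let go and I need both hands to take the bolts; do not push the other things on the bench about.

Things in the scene. Friction and masses are not known exactly. Their poses are not given: they have to be found in the camera images.
- jig: Fixed dark steel plate 80 x 80 x 12 mm with one upright steel post at its centre. The post is 16 mm in diameter, its top 62 mm above the bench, tapered to 8 mm over the last 6 mm. Origin: centre of the plate's underside, on the bench. The plate may be turned about z.
- post_foot (a point): Point on the post's axis at the plate's top face, 12 mm above the bench; z up.
- wide_ring: The wide spacer: loose plain steel ring lying flat, outside diameter 56 mm, bore 19 mm, height 18 mm, 0.1 to 0.2 kg. Origin: centre of its underside. It goes on the post first, flat on the plate.
- wide_ring_center (a point): Centre of the wide ring, 9 mm above its underside.
- narrow_ring: The narrow spacer: loose plain steel ring lying flat, outside diameter 40 mm, bore 19 mm, height 18 mm, 0.06 to 0.1 kg. Origin: centre of its underside. It goes on second, flat on the wide ring. The two rings may have swapped places.
- narrow_ring_center (a point): Centre of the narrow ring, 9 mm above its underside.
- hardware_box: Fixed grey steel box, 225 (x) x 130 (y) x 60 mm plus 10 mm rails on top; origin under its middle, on the bench, turned up to 0.3 rad. Front half (its own -x, towards the robot): closed deck. Rear half: bolts under an aluminium sliding cover, top 65 mm above the bench, that opens along the box's own -x. On its -y flank a dark housing, 50 x 54 x 66 mm, carries the bolt's knob.
- cover (a joint): Sliding cover: 0 shut, grows along the box's -x to 0.070 m fully open; wide open is beyond 0.055. A spring shuts it (2 N when shut, 8 N fully open, plus 0.4 N friction). Whether the bolt has caught its keeper cannot be seen. If caught, the cover stops dead after 5 mm of play (a tug must take this up) and springs back when let go; if free it slides all the way.
- cover_handle (a point): Gripping point of the cover's black handle: an upright fin 14 mm thick (box x) and 50 mm long (box y), from the cover's top to 102 mm above the bench. The point lies on its middle, 90 mm above the bench, 12 mm under the fin's top; it moves with the cover.
- bolt (a joint): Slide bolt: near 0 (0 to 0.002) thrown, grows as its knob is drawn outward along the box's own -y, to 0.024 m. It stays where it is left (1.5 N friction). Drawn 0.018 or more it is surely clear of the keeper. It draws easily when the cover is shut.
- bolt_knob (a point): Gripping point of the bolt's upright steel knob, a round pin 14 mm in diameter on the housing, 67 to 99 mm above the bench. The point lies on its axis, 90 mm above the bench, and moves with it. With bolt thrown and cover shut it is 55 mm towards box +x and 80 mm towards box -y from the handle's point.
- screwdriver: Loose screwdriver, a bystander; origin under its middle.
- wrench: Loose steel wrench, a bystander.
- tape_roll: Loose cardboard-coloured roll of tape, 90 mm across, 30 mm high with a 72 mm hole, a bystander; origin under its centre.
- red_bin: Loose red open plastic bin 150 x 100 x 60 mm, a bystander.
- vee_block: Loose dark steel vee block 50 x 40 x 34 mm, a bystander.
- oil_can: Loose aluminium can 44 mm across, 100 mm high, a bystander.
Not all that is in view belongs to the job. Leave any purple look-alike of the narrow_ring alone.

How it is judged:
On the way, in this order (a step that is already met when the one before it is completed fails the run):
1. the wide ring is home on the post, flat on the plate, before the narrow one (horizontal distance between wide_ring_center and post_foot below 0.004 m and z of wide_ring_center in the frame of post_foot between 0.006 and 0.012 m), for 0.1 s.
2. the narrow ring is home on top of the wide one, both at rest and let go (all of step 1 and horizontal distance between narrow_ring_center and post_foot below 0.004 m and z of narrow_ring_center in the frame of post_foot between 0.024 and 0.03 m and linear speed of each of wide_ring, narrow_ring below 0.02 m/s and contact force between the fingers and wide_ring below 0.2 N and contact force between the fingers and narrow_ring below 0.2 N), for 0.1 s.
3. the cover has been tugged to the end of its play (over 3 mm) with the bolt not yet drawn (value of joint cover above 0.003 m and value of joint bolt below 0.006 m), for 0.05 s.
4. the cover is wide open (over 55 mm) (value of joint cover above 0.055 m), for 0.1 s.
At the end, for the whole second after the job is handed in: Wide ring flat on the jig's plate and narrow ring flat on it, both within 4 mm of the post's axis and 3 mm of their height, at rest and let go; the cover still and more than 55 mm open, held by the fingers (over 1.5 N on it) (all of step 2 and value of joint cover above 0.055 m and velocity of joint cover between -0.02 and 0.02 m/s and contact force between the fingers and hardware_box above 1.5 N); the arm keeps its last pose, push and grip.
It fails at once if a bystander (screwdriver, wrench, roll of tape, red bin, vee block, oil can) is moved by more than 30 mm (distance of any of screwdriver, wrench, tape_roll, red_bin, vee_block, oil_can from where it was at the start of the episode above 0.03 m).
It also fails if it takes over 72 s, if anything falls off the work surface, if the arm or the gripper's body presses on something with over 40 N, if the wrist force passes 120 N, or if a joint passes its speed limit or range.

ROBOT

A 7-joint arm with a two-finger parallel gripper is mounted at the origin on the work surface. World frame = base frame: x ahead of the robot, y to its left, z up, the work surface at z = 0. Lengths are in m, angles in rad, forces in N, time in s.
With the tool pointing down it reaches from about 0.35 to 0.9 m from the base axis. Payload 8.1 kg.
Tool frame: the origin (TCP) lies between the finger pads; the fingertips stand 22 mm ahead of it and the grasp point (between the pads) lies 3 mm ahead of it (arm.tip_reach is the distance from the TCP to the fingertips, in m); z points along the fingers, y is the line along which they close (so a half turn about z gives the same grasp; the last joint's range is limited). The gripper opens to 92 mm and grips with 3 to 60 N. Pads are 19 mm wide; open, the fingers measure 130 mm over their backs; the gripper's body (75 mm by 190 mm) begins 47 mm behind the grasp point.
Start: joints at [-1.377, 0.434, 0.025, 1.573, -0.012, 1.134, -0.075], TCP at [0.183, 0.598, 0.249] pointing down, gripper open.
Joint ranges: [-2.62, 2.62], [-0.44, 2.09], [-1.27, 1.32], [0.08, 2.57], [-1.32, 4.46], [0.12, 2], [-2.74, 2.74]. Speed limits (rad/s): [2.22, 2.22, 3.01, 3.01, 3.14, 3.14, 3.14].

INTERFACE

Orientations are given as a rotation vector (axis times angle).
In Python, from cell import telemetry, vision, job, arm gives the robot as it stands. The module is installed in compiled form; this text tells all that it offers.
- The arm moves only by the shell command python3 -m creep 'ROWS' [FORCE]. ROWS is text: rows parted by semicolons, each of 7 numbers parted by spaces: the finger opening in cm, from 0 to 9.18, then the shift along the tool's x, y, z in cm, then the turn, a rotation vector about the tool's x, y, z in degrees. A call has 1 to 5 rows; each row is the pose to reach, as a shift and turn from the pose commanded when the call began, along the tool's axes at that moment; what a row does not reach only later rows make up. A row lasts 1/8 s, in which the tool goes at most 62.5 mm and 10.7 degrees, less where a joint would pass 70% of its speed; a pose out of reach is approached as far as the arm can. A call with a gripper value outside its range is refused whole. The fingers move at their own pace and stop on an object; FORCE is the grip in N (left out, the last holds). Time passes only in rows, so rows that repeat a pose let the fingers close. It gives the time, the measured TCP pose, the force, the opening and the grip force at its end, in the units of the state.
- telemetry.observe(): the state, without advancing time (a new reading comes with each control period).
- vision.get_image(name): name is "side" or "top" or "wrist"; returns the picture (420x560x3 uint8, red, green, blue); there is no depth.
- vision.camera_info(name): a dict with "fov_y" (degrees; the focal length in pixels is half the picture's height over the tangent of half this angle, whatever the lens; pixels are square), "cx", "cy" (the principal point, pixels), "extrinsics" (4x4, takes a point from camera to world coordinates). Camera axes: x right, y down, z forward; pixel columns grow to the right and rows downward; lengths in m; the calibration is good to about 2 mm. A picture is of the moment at which its call begins: read the wrist's pose just before it. camera_info takes no time and is no camera call; for the wrist camera it gives the pose at the moment of the call.
- job.sign_off(): hands the job in; it is judged then, once.
The state is a dict: "clock": time; "joints": joint angles; "dq": joint speeds; "joint_efforts": joint torques, N m; "position": TCP position; "ee_rot": TCP orientation; "force": force on the tool from outside, world axes, zero at the start; "ft_torque": the same for the moment, N m; "width": opening from 0.0 (shut) to 1.0 (fully open); "gripper_force": force on a finger pad.
Only numpy, scipy, OpenCV 4.12 (cv2) and the standard library are available. Lean on these libraries where they do the work, as an engineer would, in place of code of your own. Each camera call takes 0.05 s, during which the arm holds its last target. There are 200 camera calls.

## Working session

There is one attempt and no reset: what is moved stays moved. The work goes in short steps, Python scripts to look and compute and a shell command to move; the robot and the scene stay as the last step left them, time stands still between calls to the robot, and variables do not carry over. Pictures are saved under pics/ and viewed, at most 10 in all, crops included, and the job is handed in when it is done.

```bash
mkdir -p pics; python3 - <<'E'
from cell import telemetry, vision, job, arm
import cv2,numpy as np
s=telemetry.observe(); print({k:np.round(v,3) for k,v in s.items()}, arm.tip_reach)
for n in ("side","top","wrist"):
    i=vision.camera_info(n); print(n,i['fov_y'],i['cx'],i['cy'],np.round(i['extrinsics'],3).tolist(),{k:v for k,v in i.items() if k not in('fov_y','cx','cy','extrinsics')})
    cv2.imwrite(f'pics/{n}0.png',vision.get_image(n)[:,:,::-1])
E
```

```text
{'clock': np.float64(0.0), 'joints': array([-1.377,  0.435,  0.025,  1.574, -0.012,  1.134, -0.075]), 'dq': array([ 0.001,  0.001,  0.002,  0.001,  0.001, -0.001, -0.   ]), 'joint_efforts': array([ 1.0000e-03, -6.6785e+01,  9.8500e-01, -3.1446e+01, -6.1000e-02,
        4.3000e-02,  0.0000e+00]), 'position': array([0.183, 0.597, 0.248]), 'ee_rot': array([-4.650e-01, -3.107e+00,  3.000e-03]), 'force': array([-0.38 ,  0.284,  0.969]), 'ft_torque': array([ 0.  , -0.04,  0.05]), 'gripper_force': np.float64(0.0), 'width': np.float64(0.998)} 0.022
side 50.40440425930113 276.2170048917772 205.07279738988544 [[0.971, -0.186, 0.147, 0.395], [-0.237, -0.721, 0.651, -0.702], [-0.015, -0.668, -0.744, 0.866], [0.0, 0.0, 0.0, 1.0]] {}
top 51.29485604518963 279.4719484338956 214.8889177948483 [[-0.004, -0.98, 0.2, 0.313], [-1.0, 0.003, -0.006, -0.014], [0.005, -0.2, -0.98, 1.16], [0.0, 0.0, 0.0, 1.0]] {}
wrist 59.73181553848622 282.21937689707363 209.45628638112137 [[0.293, 0.917, 0.271, 0.11], [0.956, -0.28, -0.085, 0.62], [-0.002, 0.284, -0.959, 0.385], [0.0, 0.0, 0.0, 1.0]] {}
```

View pics/top0.png

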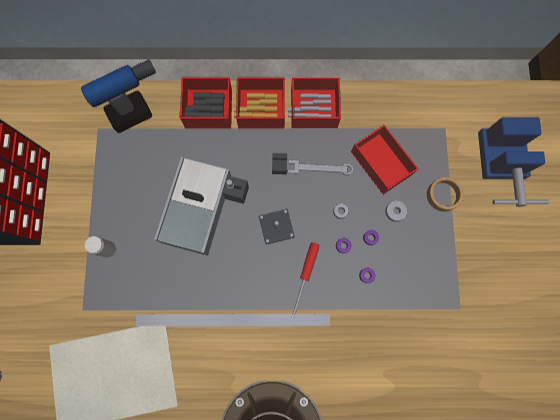

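View pics/side0.png

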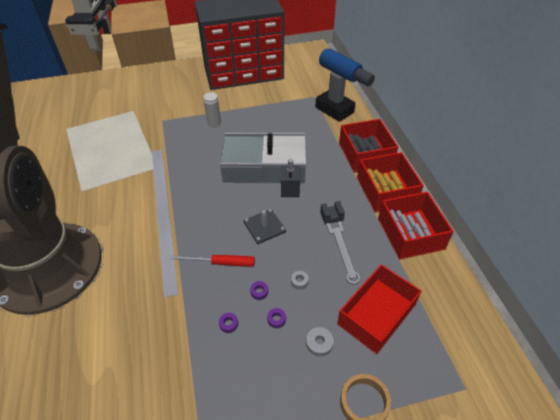

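The top view shows grey rings at (341,211), smaller, and (397,211), larger. The purple look-alikes are at (344,245), (371,237) and (367,275), and the tape roll is at (445,194). By size and colour, wide is (397,211) and narrow is (341,211). The jig is at (277,226), the box around (195,205), the handle at (193,196) and the knob at (230,183). The side view agrees: wide (320,341), narrow (300,279), post (264,217), handle (269,144), knob (291,166).

```bash
cat > h.py <<'E'
from cell import telemetry, vision, job, arm
import cv2,numpy as np
from scipy.spatial.transform import Rotation as R
def cam(n):
    i=vision.camera_info(n); f=210/np.tan(np.radians(i['fov_y']/2))
    return f,i['cx'],i['cy'],np.array(i['extrinsics'])
def ray(c,uv,z):
    f,cx,cy,E=c; d=E[:3,:3]@np.array([(uv[0]-cx)/f,(uv[1]-cy)/f,1]); return E[:3,3]+d*(z-E[2,3])/d[2]
def proj(c,p):
    f,cx,cy,E=c; q=E[:3,:3].T@(np.array(p)-E[:3,3]); return np.array([cx+f*q[0]/q[2],cy+f*q[1]/q[2]])
def state():
    s=telemetry.observe(); return s,np.array(s['position']),R.from_rotvec(s['ee_rot']).as_matrix()
def move(p,yaw_y):
    """shift (tool axes, cm) and turn (deg) to TCP p, tool down, tool y along the line at angle yaw_y (rad) in the world"""
    s,q,M=state(); best=None
    for k in (0,np.pi):
        y=np.array([np.cos(yaw_y+k),np.sin(yaw_y+k),0]); z=np.array([0,0,-1.]); T=np.c_[np.cross(y,z),y,z]
        v=np.degrees(R.from_matrix(M.T@T).as_rotvec())
        if best is None or np.linalg.norm(v)<np.linalg.norm(best): best=v
    print('t',round(s['clock'],2),'pos',q.round(4),'shift cm',(M.T@(np.array(p)-q)*100).round(2),'turn',best.round(1),'force',np.round(s['force'],1),'w cm',round(s['width']*9.18,2))
    return best
E
python3 - <<'E'
from h import *
im={n:cv2.imread(f'pics/{n}0.png') for n in('top','side')}
def blob(n,uv,r=22,th=None):
    g=cv2.cvtColor(im[n],cv2.COLOR_BGR2GRAY); x,y=uv
    sub=g[y-r:y+r,x-r:x+r]; t=int(np.median(sub))+35
    m=(sub>t).astype(np.uint8); k,l,st,c=cv2.connectedComponentsWithStats(m)
    j=1+np.argmin([abs(c[i]-r).sum()-st[i,4]*.1 for i in range(1,k)])
    cs,_=cv2.findContours((l==j).astype(np.uint8),cv2.RETR_EXTERNAL,cv2.CHAIN_APPROX_NONE)
    e=cv2.fitEllipse(cs[0]); return np.array(e[0])+[x-r,y-r],np.array(e[1])+1,st[j]
for nm,ut,us in(('wide',(397,211),(320,341)),('narrow',(341,211),(300,279))):
  for n,uv in(('top',ut),('side',us)):
    c=cam(n); o,e,st=blob(n,uv); p=ray(c,o,.018); d=np.linalg.norm(c[3][:3,3]-p)
    print(nm,n,o.round(1),p.round(4),'diam mm',(e*d/c[0]*1000).round(1))
# rough box / jig
ct,cs=cam('top'),cam('side')
print('jig',ray(ct,(277,226),.012).round(3),ray(cs,(264,228),.012).round(3))
print('handle',ray(ct,(193,195),.102).round(3),'knob',ray(ct,(229.5,183),.099).round(3))
b=np.vstack([cv2.resize(im['top'][140:290,140:300],(640,600),interpolation=2)[:300],]);
a=cv2.resize(im['top'][140:270,150:310],(640,520),interpolation=cv2.INTER_CUBIC)
r=cv2.resize(im['top'][180:290,320:425],None,fx=2.4,fy=2.4,interpolation=cv2.INTER_CUBIC)
C=np.zeros((600,800,3),np.uint8); C[:336,:400]=cv2.resize(a,(400,325)).repeat(1,0)[:0].any() and 0 or 0
C[:325,:400]=cv2.resize(a,(400,325)); C[:264,420:672]=r
C[330:600,:330]=cv2.resize(im['side'][125:260,205:370],(330,270)); C[330:600,420:700]=cv2.resize(im['side'][255:390,220:360],(280,270))
cv2.imwrite('pics/crop1.png',C)
E
```

```text
wide top [401.  210.6] [ 0.5569 -0.3458  0.018 ] diam mm [ 2.8 11.6]Traceback (most recent call last):
  File "<stdin>", line 12, in <module>
  File "<stdin>", line 9, in blob
cv2.error: OpenCV(4.12.0) /io/opencv/modules/imgproc/src/shapedescr.cpp:361: error: (-201:Incorrect size of input array) There should be at least 5 points to fit the ellipse in function 'fitEllipseNoDirect'
```

```bash
cat >> h.py <<'E'
def ring(img,uv,r=24,bgr=True):
    """fit ellipse to outline of the light blob round uv"""
    g=cv2.cvtColor(img,cv2.COLOR_BGR2GRAY); x,y=map(int,uv); sub=g[y-r:y+r,x-r:x+r]
    t,m=cv2.threshold(sub,0,1,cv2.THRESH_OTSU)
    cs,_=cv2.findContours(m,cv2.RETR_EXTERNAL,cv2.CHAIN_APPROX_NONE); c=max(cs,key=cv2.contourArea)
    e=cv2.fitEllipse(cv2.convexHull(c)); return np.array(e[0])+[x-r,y-r],np.array(e[1])+1
E
python3 - <<'E'
from h import *
im={n:cv2.imread(f'pics/{n}0.png') for n in('top','side')}
for nm,ut,us in(('wide',(397,211),(320,341)),('narrow',(341,211),(300,279))):
  for n,uv in(('top',ut),('side',us)):
    c=cam(n); o,e=ring(im[n],uv,16); p=ray(c,o,.014); d=np.linalg.norm(c[3][:3,3]-p)
    print(nm,n,o.round(1),p.round(4),'diam mm',(e*d/c[0]*1000).round(1))
ct,cs=cam('top'),cam('side')
print('jig',ray(ct,(277,226),.012).round(3),ray(cs,(264,228),.012).round(3))
print('handle',ray(ct,(193,195),.102).round(3),'knob',ray(ct,(229.5,183),.099).round(3))
C=np.zeros((600,800,3),np.uint8)
for (n,y0,y1,x0,x1),(Y,X,k) in {('top',150,260,150,300):(0,0,2.6),('top',180,290,325,420):(0,410,2.6),('side',125,245,210,330):(300,0,2.4),('side',260,380,220,350):(300,410,2.4)}.items():
    t=cv2.resize(im[n][y0:y1,x0:x1],None,fx=k,fy=k,interpolation=cv2.INTER_CUBIC); C[Y:Y+t.shape[0],X:X+t.shape[1]]=t
cv2.imwrite('pics/crop1.png',C)
E
```

```text
wide top [396.7 209.9] [ 0.5595 -0.3356  0.014 ] diam mm [55.5 59.1]
wide side [319.5 339.3] [ 0.5617 -0.3317  0.014 ] diam mm [55.9 60.2]
narrow top [341. 210.] [ 0.5597 -0.1858  0.014 ] diam mm [38.8 39.9]
narrow side [299.5 277.5] [ 0.5621 -0.1809  0.014 ] diam mm [35.4 41.3]
jig [ 0.517 -0.014  0.012] [ 0.517 -0.021  0.012]
handle [0.58  0.195 0.102] knob [0.612 0.105 0.099]
```

View pics/crop1.png

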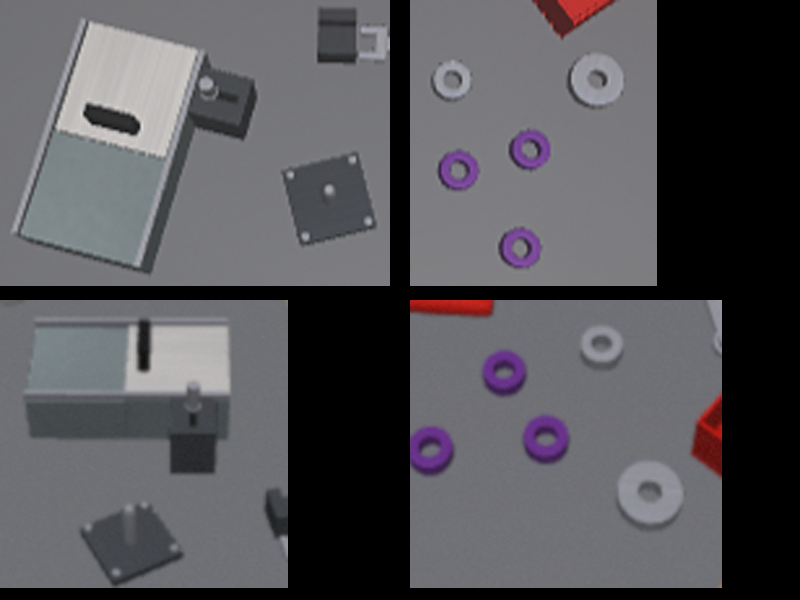

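Wide is the 56–59 mm grey ring and narrow the 39–40 mm one. The three purple rings are ignored. I'll hover over the jig for a wrist look first, since it's on the way.

```bash
python3 -c "
from h import *
move([.53,-.014,.22],np.radians(73))
move([.559,-.335,.2],np.radians(120))"
```

```text
t 0.15 pos [0.1827 0.5973 0.2481] shift cm [-51.09 -48.3    2.88] turn [-0.1  0.  -0. ] force [ 0.3  0.4 -0.3] w cm 9.17
t 0.15 pos [0.1827 0.5973 0.2481] shift cm [-63.25 -78.14   4.91] turn [ -0.1  -0.  -47. ] force [ 0.3  0.4 -0.3] w cm 9.17
```

```bash
for r in 1 ; do python3 -m creep '9.1 -22 -20 1 0 0 0;9.1 -22 -20 1 0 0 0;9.1 -22 -20 1 0 0 0;9.1 -22 -20 1 0 0 0;9.1 -22 -20 1 0 0 0'; python3 -m creep '9.1 -29 -28 2 0 0 0;9.1 -29 -28 2 0 0 0;9.1 -29 -28 2 0 0 0;9.1 -29 -28 2 0 0 0;9.1 -29 -28 2 0 0 0'; python3 -m creep '9.1 0 0 0 0 0 0;9.1 0 0 0 0 0 0';done; python3 -c "
from h import *
move([.53,-.014,.22],np.radians(73))
move([.559,-.335,.2],np.radians(120))"
```

```text
clock: 0.78
position: [0.3358, 0.3394, 0.2387]
ee_rot: [0.467, 3.106, -0.001]
force: [0.9, -0.0, 0.7]
width: 0.987
gripper_force: 0.0
clock: 1.4
position: [0.4866, 0.0673, 0.2233]
ee_rot: [0.464, 3.107, 0.001]
force: [0.9, 0.4, 0.3]
width: 0.997
gripper_force: 0.0
clock: 1.65
position: [0.4856, 0.0694, 0.223]
ee_rot: [-0.465, -3.106, -0.0]
force: [-0.8, 0.5, 0.2]
width: 0.988
gripper_force: 0.0
t 1.65 pos [0.4856 0.0694 0.223 ] shift cm [-6.69 -6.68  0.29] turn [ 0. -0. -0.] force [-0.8  0.5  0.2] w cm 9.07
t 1.65 pos [0.4856 0.0694 0.223 ] shift cm [-18.87 -36.52   2.28] turn [  0.  -0. -47.] force [-0.8  0.5  0.2] w cm 9.07
```

```bash
python3 -m creep '9.1 -6.5 -6.5 0.5 0 0 0;9.1 -6.5 -6.5 0.5 0 0 0;9.1 -6.5 -6.5 0.5 0 0 0;9.1 -6.5 -6.5 0.5 0 0 0'; python3 - <<'E'
from h import *
np.save('camA.npy',np.array(cam('wrist'),dtype=object),allow_pickle=True)
g=vision.get_image('wrist')[:,:,::-1]; cv2.imwrite('pics/wA.png',g)
c=cam('wrist'); print(state()[1], proj(c,[.517,-.014,.012]).round(0),proj(c,[.517,-.014,.062]).round(0),proj(c,[.58,.195,.1]).round(0))
E
```

```text
clock: 2.15
position: [0.5286, -0.0098, 0.2181]
ee_rot: [-0.46, -3.107, -0.001]
force: [0.1, -0.1, -0.2]
width: 0.993
gripper_force: 0.0
[ 0.52855138 -0.00976622  0.21813151] [274. 174.] [273. 186.] [575. 197.]
```

View pics/wA.png

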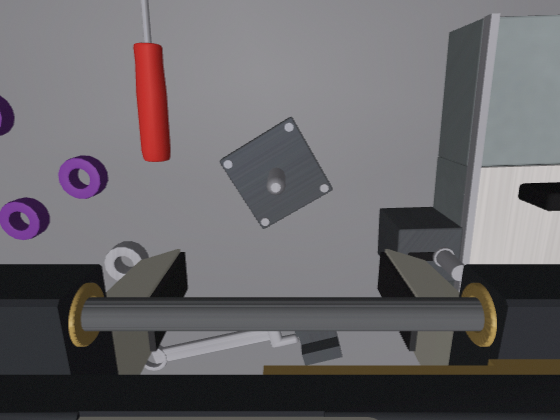

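Wrist view: the post tip is at (275,187), the jig plate screws at (289,127), (324,188), (265,222) and (228,164), and the knob top at about (445,258).

```bash
cat >> h.py <<'E'
def spot(img,uv,r=8,th=None):
    g=cv2.cvtColor(img,cv2.COLOR_BGR2GRAY); x,y=map(int,uv); s=g[y-r:y+r+1,x-r:x+r+1]
    m=(s>(th or (int(s.max())+int(np.median(s)))/2)).astype(np.uint8)
    k,l,st,c=cv2.connectedComponentsWithStats(m); j=1+np.argmax(st[1:,4]); return c[j]+[x-r,y-r],st[j,4]
E
python3 - <<'E'
from h import *
g=cv2.imread('pics/wA.png'); c=tuple(np.load('camA.npy',allow_pickle=True))
S=[ray(c,spot(g,u)[0],.0125) for u in((289,127),(324,188),(265,222),(228,164))]
print(np.array(S).round(4),np.mean(S,0).round(4))
t,a=spot(g,(275,187),8); print('tip',t,a,ray(c,t,.062).round(4))
o,e=ring(g,(275,187),9); print(o,e,ray(c,o,.062))
T=cv2.imread('pics/top0.png'); t,a=spot(T,(278,221),6); print(t,a,ray(cam('top'),t,.06).round(4))
move([.559,-.335,.2],np.radians(120))
E
```

```text
[[ 0.4789  0.0117  0.0125]
 [ 0.5434  0.0278  0.0125]
 [ 0.5596 -0.0369  0.0125]
 [ 0.4949 -0.053   0.0125]] [ 0.5192 -0.0126  0.0125]
tip [275.12328767 187.05479452] 73 [ 0.5186 -0.0124  0.062 ]
[274.7556591  186.88482952] [11.07663155 11.9591856 ] [ 0.51840769 -0.01267432  0.062     ]
[276.11111111 222.33333333] 9 [ 0.518 -0.012  0.06 ]
t 2.2 pos [ 0.5286 -0.0098  0.2181] shift cm [-12.33 -30.25   1.78] turn [  0.1  -0.  -46.8] force [-0.8 -0.3  0.2] w cm 9.08
```

```bash
python3 -m creep '9.1 -12.3 -30.2 1.8 0 0 -47;9.1 -12.3 -30.2 1.8 0 0 -47;9.1 -12.3 -30.2 1.8 0 0 -47;9.1 -12.3 -30.2 1.8 0 0 -47;9.1 -12.3 -30.2 1.8 0 0 -47'; python3 -m creep '9.1 -1 -1 0 0 0 -4;9.1 -1 -1 0 0 0 -4;9.1 -1 -1 0 0 0 -4';  python3 - <<'E'
from h import *
c=cam('wrist')
g=vision.get_image('wrist')[:,:,::-1].copy(); cv2.imwrite('pics/wB.png',g)
move([.559,-.335,.026],np.radians(120))
u=proj(c,[.559,-.335,.018]);print(u); 
r=70;x,y=map(int,u)
o,e=ring(g,u,60); p=ray(c,o,.016); d=np.linalg.norm(p-c[3][:3,3]);print(o,e,p.round(4),e*d/c[0]*1000)
E
```

```text
clock: 2.82
position: [0.5568, -0.3073, 0.202]
ee_rot: [-0.825, 3.03, 0.002]
force: [1.0, -0.4, 1.1]
width: 0.989
gripper_force: 0.0
clock: 3.2
position: [0.5698, -0.3092, 0.2018]
ee_rot: [-0.92, 3.004, 0.002]
force: [-0.6, -0.5, -0.4]
width: 0.992
gripper_force: 0.0
t 3.25 pos [ 0.5697 -0.3094  0.2019] shift cm [ 2.33 -1.54 17.59] turn [0.1 0.  4.1] force [-0.2 -0.2  0.8] w cm 9.1
[264.87010541 163.34635717]
[264.11817169 163.62957382] [62.02994919 62.46665573] [ 0.5599 -0.3353  0.016 ] [55.50370424 55.89446437]
```

View pics/wB.png

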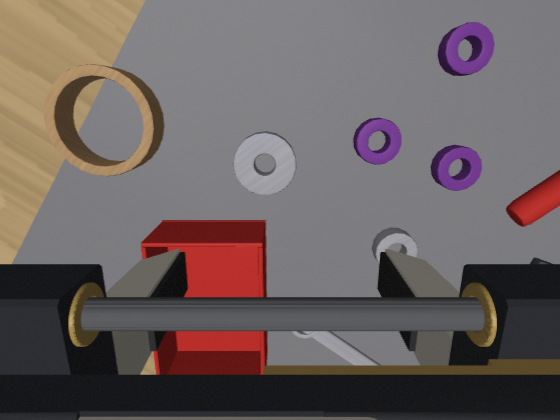

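The wrist view has the wide ring at (264,164) with a 55.7 mm diameter, so the choice is right. The bin edge is parallel and clear. I'll go down onto it.

```bash
python3 -m creep '8 2.3 -1.6 5 0 0 0;7.4 2.3 -1.6 11 0 0 0;7.4 2.3 -1.6 14 0 0 0;7.4 2.3 -1.6 14 0 0 0' 25;  python3 - <<'E'
from h import *
move([.5599,-.3353,.026],np.radians(124))
E
```

```text
clock: 3.75
position: [0.558, -0.3355, 0.0599]
ee_rot: [0.919, -3.001, -0.006]
force: [0.3, -0.2, 0.5]
width: 0.803
gripper_force: 0.0
t 3.75 pos [ 0.558  -0.3355  0.0599] shift cm [-0.18 -0.1   3.39] turn [ 0.3 -0.1  0. ] force [ 0.3 -0.2  0.5] w cm 7.37
```

```bash
python3 -m creep '7.4 -0.1 -0.1 2 0 0 0;7.4 -0.1 -0.1 3.4 0 0 0;7.4 -0.1 -0.1 3.4 0 0 0' 25;  python3 - <<'E'
from h import *
move([.5599,-.3353,.026],np.radians(124))
E
python3 -m creep '5 -0.0 -0.0 0 0 0 0;5 0 0 0 0 0 0;5 0 0 0 0 0 0;5 0 0 0 0 0 0;5 0 0 0 0 0 0' 25;
```

```text
clock: 4.12
position: [0.5603, -0.3374, 0.027]
ee_rot: [0.918, -3.003, -0.002]
force: [-0.6, 0.2, 0.8]
width: 0.806
gripper_force: 0.0
t 4.12 pos [ 0.5603 -0.3374  0.027 ] shift cm [-0.08  0.2   0.1 ] turn [ 0.1 -0.  -0. ] force [-0.6  0.2  0.8] w cm 7.4
clock: 4.75
position: [0.561, -0.3379, 0.0284]
ee_rot: [-0.918, 3.004, -0.0]
force: [-1.7, 2.1, 5.5]
width: 0.61
gripper_force: 25.0
```

```bash
python3 -m creep '5 0 0 -5 0 0 0;5 0 0 -10 0 0 0;5 0 0 -10 0 0 0' ; python3 -m creep '5 -14.7 29.3 0 0 0 0;5 -14.7 29.3 0 0 0 0;5 -14.7 29.3 0 0 0 0;5 -14.7 29.3 0 0 0 0;5 -14.7 29.3 0 0 0 0'; python3 -m creep '5 -2.5 5 0 0 0 0;5 0 0 0 0 0 0;5 0 0 0 0 0 0'; python3 - <<'E'
from h import *
move([.519,-.0125,.075],np.radians(124))
c=cam('wrist'); print(proj(c,state()[1]))
E
```

```text
clock: 5.12
position: [0.5632, -0.3396, 0.1322]
ee_rot: [-0.916, 2.999, -0.009]
force: [0.2, 0.1, -1.6]
width: 0.607
gripper_force: 25.0
clock: 5.75
position: [0.5199, -0.0262, 0.127]
ee_rot: [0.918, -3.004, -0.0]
force: [1.0, 0.4, -0.8]
width: 0.608
gripper_force: 25.0
clock: 6.12
position: [0.5207, -0.0314, 0.1271]
ee_rot: [0.914, -3.004, 0.004]
force: [-0.5, 0.2, -1.3]
width: 0.608
gripper_force: 25.0
t 6.12 pos [ 0.5207 -0.0314  0.1271] shift cm [-0.92  1.67  5.21] turn [-0.1 -0.1 -0.2] force [-0.5  0.2 -1.3] w cm 5.58
[282.7163672  291.16437999]
```

```bash
python3 -m creep '5 -.95 1.7 2.5 0 0 0;5 -.95 1.7 2.5 0 0 0;5 -.95 1.7 2.5 0 0 0'; python3 - <<'E'
from h import *
move([.519,-.0125,.075],np.radians(124))
a=vision.get_image('wrist')[:,:,::-1]; b=vision.get_image('side')[:,:,::-1]
cv2.imwrite('pics/wC.png',a); cv2.imwrite('pics/sC.png',b)
cv2.imwrite('pics/c2.png',np.hstack([cv2.resize(a[120:320,160:410],(480,384)),cv2.resize(b[140:260,205:305],(320,384))]))
E
```

```text
clock: 6.5
position: [0.5191, -0.0094, 0.1028]
ee_rot: [0.917, -3.004, 0.001]
force: [-0.1, -0.2, -1.5]
width: 0.608
gripper_force: 25.0
t 6.5 pos [ 0.5191 -0.0094  0.1028] shift cm [ 0.18 -0.25  2.78] turn [-0. -0. -0.] force [-0.1 -0.2 -1.5] w cm 5.58
```

View pics/c2.png

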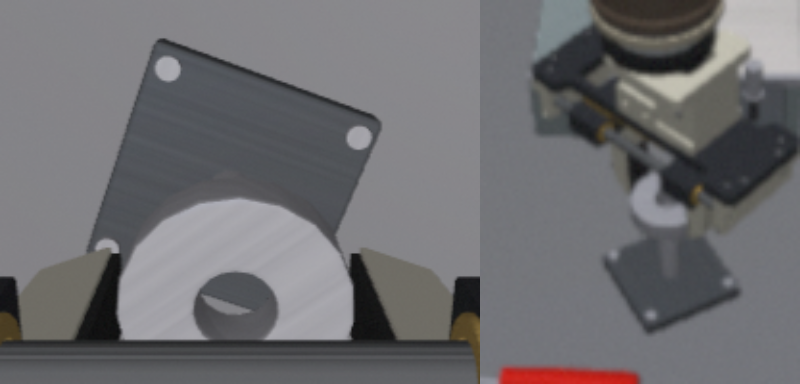

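The ring is held square between the fingers. Its outer edge top is at about row 223, the bore's top edge at about row 262, and the bore is centred at column 283. I'll solve its offset from the tool with rays onto its top plane.

```bash
python3 - <<'E'
from h import *
s,q,M=state(); c=cam('wrist')
for nm,uv,r in(('outer',(282.8,223.1),28),('bore',(282.8,261.7),9.5)):
    p=ray(c,uv,q[2]-.0104); t=M.T@(p-q)*1000; print(nm,'tool mm',t.round(2),'radius->centre x',(t[0]-r).round(2),(t[0]+r).round(2))
for uv in((160+117/1.92,282),(160+354/1.92,282)): print((M.T@(ray(c,uv,q[2]-.0104)-q)*1000).round(2))
E
```

```text
outer tool mm [26.47  0.03 10.39] radius->centre x -1.53 54.47
bore tool mm [ 8.63  0.04 10.4 ] radius->centre x -0.87 18.13
[ -1.24 -27.54  10.42]
[-1.21 27.48 10.38]
```

```bash
python3 -m creep '5 .3 -.25 .8 0 0 0;5 .3 -.25 .8 0 0 0'; python3 - <<'E'
from h import *
move([.519,-.0125,.040],np.radians(124))
E
```

```text
clock: 6.85
position: [0.5176, -0.0132, 0.0944]
ee_rot: [0.916, -3.004, 0.0]
force: [-1.2, -0.5, -1.6]
width: 0.604
gripper_force: 25.0
t 6.85 pos [ 0.5176 -0.0132  0.0944] shift cm [-0.16 -0.02  5.44] turn [ 0.  -0.1 -0.1] force [-1.2 -0.5 -1.6] w cm 5.54
```

```bash
python3 -m creep '5 -.05 0 1 0 0 0;5 -.05 0 2 0 0 0;5 -.05 0 2.8 0 0 0;5 -.05 0 3.5 0 0 0'; python3 -c "
from h import *
move([.519,-.0125,.0404],np.radians(124))"
```

```text
clock: 7.35
position: [0.5184, -0.012, 0.0591]
ee_rot: [0.918, -3.004, -0.0]
force: [0.2, -0.5, -1.4]
width: 0.607
gripper_force: 25.0
t 7.35 pos [ 0.5184 -0.012   0.0591] shift cm [-0.02 -0.08  1.87] turn [ 0. -0.  0.] force [ 0.2 -0.5 -1.4] w cm 5.58
```

```bash
python3 -m creep '5 0 0 .7 0 0 0;5 0 0 1.3 0 0 0;5 0 0 1.8 0 0 0;5 0 0 1.8 0 0 0'
```

```text
clock: 7.85
position: [0.5184, -0.0121, 0.0415]
ee_rot: [0.918, -3.004, -0.0]
force: [-0.6, -0.5, -2.2]
width: 0.609
gripper_force: 25.0
```

```bash
python3 -m creep '5 0 0 .2 0 0 0;5 0 0 .2 0 0 0;7.2 0 0 .1 0 0 0;7.2 0 0 .1 0 0 0;7.2 0 0 .1 0 0 0'; python3 -m creep '7.4 0 0 -5 0 0 0;7.4 0 0 -10 0 0 0;7.4 0 0 -14 0 0 0;7.4 0 0 -14 0 0 0'; python3 - <<'E'
from h import *
b=vision.get_image('wrist')[:,:,::-1].copy()
cv2.imwrite('pics/wD.png',b); c=cam('wrist'); u=proj(c,[.519,-.0125,.03]); print(u)
for n,z in((40,.03),(30,.03)):
  o,e=ring(b,u,55 if n==40 else 48); p=ray(c,o,z); d=np.linalg.norm(p-c[3][:3,3]); print(o,e*d/c[0]*1000,p)
move([.5598,-.186,.16],np.radians(124))
E
```

```text
clock: 8.48
position: [0.5187, -0.012, 0.0409]
ee_rot: [-0.918, 3.004, -0.0]
force: [0.1, -0.8, -0.0]
width: 0.782
gripper_force: 0.0
clock: 8.98
position: [0.5205, -0.012, 0.1839]
ee_rot: [-0.916, 2.999, -0.002]
force: [-0.2, -0.1, -0.5]
width: 0.806
gripper_force: 0.0
[282.51229736 197.17492728]
[283.92596817 195.07295227] [53.52910372 55.52887099] [ 0.51689036 -0.01253501  0.03      ]
[283.97187805 195.11336517] [53.49816353 55.31561865] [ 0.51689756 -0.01248502  0.03      ]
t 9.03 pos [ 0.5193 -0.012   0.1821] shift cm [  6.38 -16.69   2.21] turn [-0.1  0.2 -0. ] force [-0.7  0.  -0.6] w cm 7.41
```

```bash
python3 -m creep '7.4 6.4 -16.7 1 0 0 0;7.4 6.4 -16.7 1 0 0 0;7.4 6.4 -16.7 1 0 0 0;7.4 6.4 -16.7 1 0 0 0;7.4 6.4 -16.7 1 0 0 0'; python3 - <<'E'
from h import *
c=cam('wrist'); b=vision.get_image('wrist')[:,:,::-1].copy()
cv2.imwrite('pics/wE.png',b); u=proj(c,[.5598,-.186,.018]); print(u)
for r in (36,42):
  o,e=ring(b,u,r); p=ray(c,o,.016); d=np.linalg.norm(p-c[3][:3,3]); print(o,e*d/c[0]*1000,p.round(4))
move([p[0],p[1],.0265],np.radians(124))
E
```

```text
clock: 9.65
position: [0.5581, -0.1856, 0.1693]
ee_rot: [0.917, -3.003, -0.003]
force: [0.1, -0.4, 0.5]
width: 0.804
gripper_force: 0.0
[280.49615893 200.26189229]
[280.83442307 200.41711426] [38.02077175 39.23870986] [ 0.5602 -0.1854  0.016 ]
[280.81948471 200.39295578] [37.99091521 39.24257488] [ 0.5602 -0.1854  0.016 ]
t 9.7 pos [ 0.5583 -0.1847  0.1697] shift cm [-0.13 -0.19 14.32] turn [ 0.1 -0.   0.1] force [ 0.9  0.8 -0.2] w cm 7.41
```

```bash
python3 -m creep '6 -.1 -.2 5 0 0 0;5.8 -.1 -.2 10 0 0 0;5.8 -.1 -.2 12 0 0 0;5.8 -.1 -.2 12 0 0 0'; python3 -c "
from h import *
move([.5602,-.1854,.0275],np.radians(124))"
```

```text
clock: 10.2
position: [0.5596, -0.1852, 0.0492]
ee_rot: [0.921, -3.0, -0.004]
force: [-0.6, 0.3, -0.1]
width: 0.635
gripper_force: 0.0
t 10.2 pos [ 0.5596 -0.1852  0.0492] shift cm [-0.04 -0.06  2.17] turn [ 0.2 -0.1  0.1] force [-0.6  0.3 -0.1] w cm 5.83
```

```bash
python3 -m creep '5.8 0 0 1.5 0 0 0;5.8 0 0 2.1 0 0 0;5.8 0 0 2.1 0 0 0;3 0 0 2.1 0 0 0;3 0 0 2.1 0 0 0' 20; python3 -m creep '3 0 0 0 0 0 0;3 0 0 0 0 0 0;3 0 0 0 0 0 0'; python3 -m creep '3 0 0 -5 0 0 0;3 0 0 -9 0 0 0;3 0 0 -9 0 0 0';python3 -c "
from h import *
move([.519,-.0125,.11],np.radians(124))"
```

```text
clock: 10.82
position: [0.561, -0.1875, 0.0303]
ee_rot: [-0.918, 3.004, -0.0]
force: [-0.6, 1.2, 0.1]
width: 0.465
gripper_force: 0.3
clock: 11.2
position: [0.561, -0.1874, 0.0302]
ee_rot: [-0.918, 3.004, -0.0]
force: [-1.9, 0.4, 4.9]
width: 0.429
gripper_force: 20.0
clock: 11.58
position: [0.5628, -0.1881, 0.1229]
ee_rot: [-0.917, 3.0, -0.005]
force: [0.7, -0.8, -1.3]
width: 0.425
gripper_force: 20.0
t 11.57 pos [ 0.5628 -0.1881  0.1229] shift cm [-6.18 17.01  1.24] turn [-0.2  0.2 -0. ] force [ 0.7 -0.8 -1.3] w cm 3.9
```

```bash
python3 -m creep '3 -6.2 17 0.3 0 0 0;3 -6.2 17 0.3 0 0 0;3 -6.2 17 0.3 0 0 0;3 -6.2 17 0.3 0 0 0;3 -6.2 17 0.3 0 0 0'; python3 - <<'E'
from h import *
move([.519,-.0125,.060],np.radians(124))
a=vision.get_image('wrist')[:,:,::-1]; cv2.imwrite('pics/wF.png',a)
cv2.imwrite('pics/c3.png',cv2.resize(a[120:320,160:410],(500,400)))
E
```

```text
clock: 12.2
position: [0.5169, -0.0122, 0.1162]
ee_rot: [0.918, -3.003, 0.0]
force: [-0.2, -1.0, -1.3]
width: 0.428
gripper_force: 20.0
t 12.2 pos [ 0.5169 -0.0122  0.1162] shift cm [-0.16 -0.14  5.62] turn [-0.  -0.1  0. ] force [-0.2 -1.  -1.3] w cm 3.93
```

View pics/c3.png

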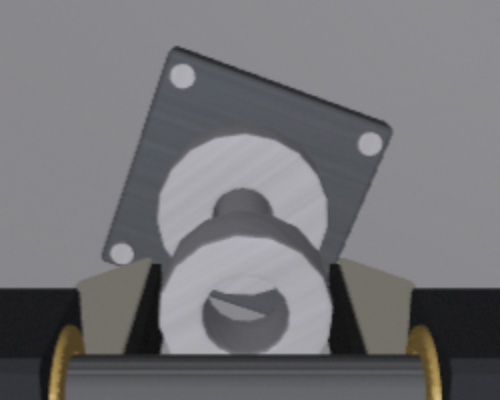

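The wide ring lies flat on the plate. The narrow ring is in the grip, with its outer top edge at (282.5,237.5) and the bore's top edge at row 257.5.

```bash
python3 - <<'E'
from h import *
s,q,M=state(); c=cam('wrist')
for nm,v,r in(('outer',237.5,20),('bore',257.5,9.5)):
    t=M.T@(ray(c,(282.5,v),q[2]-.0122)-q)*1000; print(nm,t.round(2),(t[0]-r).round(2))
move([.519,-.0125,.060],np.radians(124))
E
```

```text
outer [19.24 -0.11 12.22] -0.76
bore [ 9.81 -0.11 12.21] 0.31
t 12.25 pos [ 0.5171 -0.013   0.1164] shift cm [-0.19 -0.06  5.64] turn [-0.  -0.  -0.1] force [-0.  -1.1 -0.8] w cm 3.91
```

```bash
python3 -m creep '3 -.15 -.1 1 0 0 0;3 -.15 -.1 1.8 0 0 0;3 -.15 -.1 1.8 0 0 0'; python3 -c "
from h import *
move([.519,-.0125,.060],np.radians(124))"
```

```text
clock: 12.62
position: [0.5184, -0.0124, 0.0978]
ee_rot: [0.916, -3.003, -0.0]
force: [0.2, 0.2, -1.7]
width: 0.426
gripper_force: 20.0
t 12.62 pos [ 0.5184 -0.0124  0.0978] shift cm [-0.05 -0.05  3.78] turn [ 0.  -0.1 -0.1] force [ 0.2  0.2 -1.7] w cm 3.91
```

```bash
python3 -m creep '3 0 0 .8 0 0 0;3 0 0 1.5 0 0 0;3 0 0 2.2 0 0 0;3 0 0 2.9 0 0 0; 3 0 0 3.5 0 0 0'; python3 -m creep '3 0 0 .3 0 0 0;3 0 0 .5 0 0 0; 3 0 0 .5 0 0 0'
```

```text
clock: 13.25
position: [0.519, -0.0117, 0.0634]
ee_rot: [0.918, -3.004, -0.0]
force: [-0.1, 0.1, -1.3]
width: 0.426
gripper_force: 20.0
clock: 13.62
position: [0.5189, -0.0118, 0.0599]
ee_rot: [-0.918, 3.004, 0.0]
force: [-5.3, 0.5, 14.9]
width: 0.426
gripper_force: 20.0
```

Seated at z = 0.0599, with contact felt. Releasing.

```bash
python3 -m creep '3 0 0 -.2 0 0 0;5.8 0 0 -.2 0 0 0;5.8 0 0 -.2 0 0 0;5.8 0 0 -.2 0 0 0;5.8 0 0 -.2 0 0 0'; python3 -m creep '5.8 0 0 -5 0 0 0;5.8 0 0 -10 0 0 0;5.8 0 0 -14 0 0 0;5.8 0 0 -14 0 0 0'; python3 - <<'E'
from h import *
c=cam('wrist'); b=vision.get_image('wrist')[:,:,::-1].copy(); cv2.imwrite('pics/wG.png',b)
for z,r in((.048,20),(.03,28)):
    print(z,proj(c,[.519,-.0125,z]).round(1))
move([.50,.17,.22],np.radians(75+90))
move([.50,.17,.22],np.radians(75))
E
```

```text
clock: 14.25
position: [0.519, -0.0118, 0.0608]
ee_rot: [0.918, -3.004, -0.0]
force: [-1.2, -0.7, 1.1]
width: 0.633
gripper_force: 0.0
clock: 14.75
position: [0.5209, -0.0117, 0.2039]
ee_rot: [-0.916, 2.999, -0.002]
force: [-0.2, -0.4, -0.6]
width: 0.631
gripper_force: 0.0
0.048 [283.6 193.9]
0.03 [283.6 188.7]
t 14.8 pos [ 0.5197 -0.0117  0.202 ] shift cm [-8.53 16.16 -1.8 ] turn [ -0.1   0.1 -41. ] force [-0.  -0.5  0.2] w cm 5.8
t 14.8 pos [ 0.5197 -0.0117  0.202 ] shift cm [-8.53 16.16 -1.8 ] turn [-0.   0.2 49. ] force [-0.  -0.5  0.2] w cm 5.8
```

```bash
python3 -c "
from h import *
move([.59,.15,.25],np.radians(161)); print(state()[0]['joints'])"
```

```text
t 14.8 pos [ 0.5197 -0.0117  0.202 ] shift cm [-14.88   9.47  -4.77] turn [ -0.1   0.1 -37. ] force [-0.  -0.5  0.2] w cm 5.8
[-0.2035544   0.30915215  0.15714787  1.90085289 -0.05967129  0.93305686
  2.14577651]
```

View pics/wG.png

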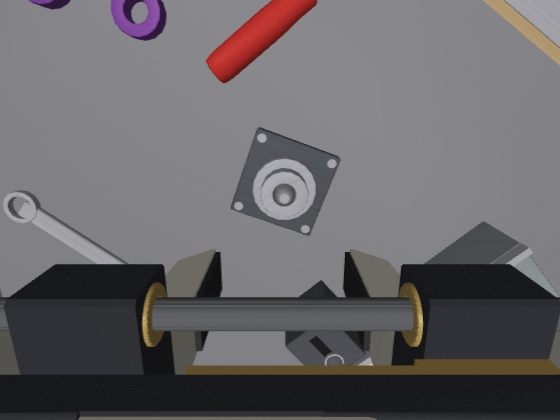

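The stack looks right: the narrow ring is concentric on the wide one, with the post tip at (284,195). Now I'll go over the box with a half-turn grasp, which keeps joint 7 away from its limit.

```bash
python3 -m creep '5.8 0 0 -5 0 0 10;5.8 0 0 -5 0 0 20;5.8 0 0 -5 0 0 30;5.8 0 0 -5 0 0 40;5.8 0 0 -5 0 0 50'; python3 -m creep '5.8 0 0 0 0 0 10;5.8 0 0 0 0 0 20;5.8 0 0 0 0 0 30;5.8 0 0 0 0 0 40;5.8 0 0 0 0 0 50'; python3 -m creep '5.8 0 0 0 0 0 10;5.8 0 0 0 0 0 20;5.8 0 0 0 0 0 30;5.8 0 0 0 0 0 40;5.8 0 0 0 0 0 43';python3 -c "
from h import *
move([.60,.16,.25],np.radians(161)); print(state()[0]['joints'])"
```

```text
clock: 15.42
position: [0.5182, -0.0118, 0.2493]
ee_rot: [-0.446, -3.107, 0.001]
force: [-0.3, -0.8, 0.3]
width: 0.637
gripper_force: 0.0
clock: 16.05
position: [0.5182, -0.0118, 0.2493]
ee_rot: [-1.718, -2.628, 0.003]
force: [0.6, 0.5, 0.1]
width: 0.631
gripper_force: 0.0
clock: 16.68
position: [0.5182, -0.0117, 0.2493]
ee_rot: [-2.56, -1.819, 0.004]
force: [0.1, 0.1, -0.9]
width: 0.632
gripper_force: 0.0
t 16.68 pos [ 0.5182 -0.0117  0.2493] shift cm [18.9   2.07 -0.1 ] turn [-0.1  0.1 -0.2] force [ 0.1  0.1 -0.9] w cm 5.81
[-0.58254809  0.28707624  0.64219648  1.86559292 -0.19503573  1.05454816
 -0.19797924]
```

```bash
python3 -m creep '5.8 18.9 2 -1 0 0 0;5.8 18.9 2 -1 0 0 0;5.8 18.9 2 -1 0 0 0;5.8 18.9 2 -1 0 0 0;5.8 18.9 2 -1 0 0 0'; python3 - <<'E'
from h import *
c=cam('wrist'); b=vision.get_image('wrist')[:,:,::-1].copy(); cv2.imwrite('pics/wH.png',b)
np.save('camH.npy',np.array(c,dtype=object),allow_pickle=True)
print(proj(c,[.58,.195,.102]),proj(c,[.61,.105,.099]))
E
```

```text
clock: 17.3
position: [0.5988, 0.1599, 0.2592]
ee_rot: [2.557, 1.824, -0.005]
force: [0.0, -1.3, 0.3]
width: 0.631
gripper_force: 0.0
[245.61652655 165.19557565] [314.24639134 249.99655868]
```

View pics/wH.png

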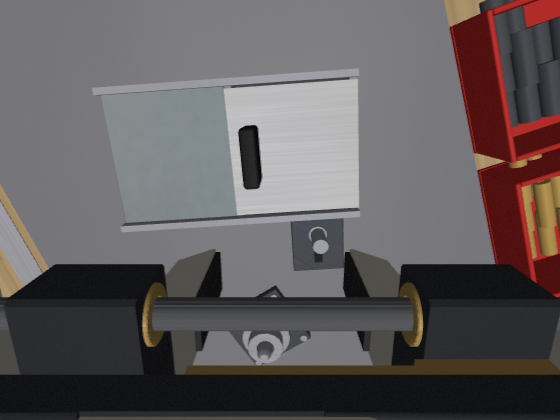

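Wrist view of the box: handle blob at (250,157), knob top at (320,246), lower rail from (123,228) to (358,214), upper rail from (95,92) to (358,73). The cover is shut.

```bash
python3 - <<'E'
from h import *
g=cv2.imread('pics/wH.png'); c=tuple(np.load('camH.npy',allow_pickle=True))
for a,b in(((123,230),(358,216)),((95,90),(358,71))):
    v=ray(c,b,.07)-ray(c,a,.07); print('rail',np.arctan2(v[1],v[0]).round(4),np.linalg.norm(v).round(4))
    th=np.arctan2(v[1],v[0])
th=-.31
m=(cv2.cvtColor(g,cv2.COLOR_BGR2GRAY)[110:205,232:275]<45).astype(np.uint8)
cs,_=cv2.findContours(m,cv2.RETR_EXTERNAL,cv2.CHAIN_APPROX_NONE); k=max(cs,key=cv2.contourArea)[:,0]+[232,110]
print('blob',k.min(0),k.max(0),cv2.minAreaRect(k.astype(np.float32)))
X=np.array([np.cos(th),np.sin(th)]);Y=np.array([-X[1],X[0]])
P=np.array([ray(c,p,.102)[:2] for p in k]); B=np.array([ray(c,p,.065)[:2] for p in k])
print('top-plane box x',(P@X).min().round(4),(P@X).max().round(4),'y',(P@Y).min().round(4),(P@Y).max().round(4))
print('base-plane box x',(B@X).min().round(4),(B@X).max().round(4),'y',(B@Y).min().round(4),(B@Y).max().round(4))
s,a=spot(g,(320,246),11); print('knob',s,a); p=ray(c,s,.099); print(p.round(4),(p[:2]@X).round(4),(p[:2]@Y).round(4))
o,e=ring(g,(320,246),11);p=ray(c,o,.099);print(o,e,p.round(4),(p[:2]@X).round(4),(p[:2]@Y).round(4))
E
```

```text
rail -0.2685 0.2219
rail -0.2638 0.2224
blob [239 125] [260 188] ((249.82699584960938, 156.81484985351562), (62.68444061279297, 18.702848434448242), 85.10090637207031)
top-plane box x 0.4886 0.5045 y 0.3436 0.3942
base-plane box x 0.4842 0.502 y 0.3349 0.3919
knob [320.34319527 246.39053254] 169
[0.6161 0.1065 0.099 ] 0.5542 0.2894
[320.39678192 246.37612152] [14.47158813 16.08987617] [0.6161 0.1065 0.099 ] 0.5542 0.2894
```

```bash
python3 - <<'E'
from h import *
g=cv2.imread('pics/wH.png'); c=tuple(np.load('camH.npy',allow_pickle=True))
th=-.266; X=np.array([np.cos(th),np.sin(th)]);Y=np.array([-X[1],X[0]])
m=(cv2.cvtColor(g,cv2.COLOR_BGR2GRAY)[110:205,232:275]<45).astype(np.uint8)
cs,_=cv2.findContours(m,cv2.RETR_EXTERNAL,cv2.CHAIN_APPROX_NONE); k=max(cs,key=cv2.contourArea)[:,0]+[232,110]
P=np.array([ray(c,p,.102)[:2] for p in k])
print('x',(P@X).min().round(4),(P@X).max().round(4),'y',(P@Y).min().round(4),(P@Y).max().round(4))
h=X*((P@X).min()+.007)+Y*((P@Y).min()+.025); kn=np.array([.6161,.1065])
print('handle',h.round(4),'from knob',(kn-.055*X+.08*Y).round(4))
H=(h+kn-.055*X+.08*Y)/2
move([*H,.15],th); move([*H,.093],th)
E
```

```text
x 0.505 0.5199 y 0.3214 0.3718
handle [0.585  0.1996] from knob [0.5841 0.1981]
t 17.35 pos [0.5988 0.1589 0.2597] shift cm [ 3.34 -2.65 10.97] turn [-0.1  0.1 -3.9] force [0.7 0.5 0.2] w cm 5.76
t 17.35 pos [0.5988 0.1589 0.2597] shift cm [ 3.35 -2.64 16.67] turn [-0.1  0.1 -3.9] force [0.7 0.5 0.2] w cm 5.76
```

```bash
python3 -m creep '5 3.3 -2.6 5 0 0 -4;5 3.3 -2.6 11 0 0 -4;5 3.3 -2.6 13 0 0 -4;5 3.3 -2.6 13 0 0 -4'; python3 -c "
from h import *
move([.5845,.199,.093],-.266)"
```

```text
clock: 17.85
position: [0.5843, 0.1979, 0.1294]
ee_rot: [-2.495, -1.909, 0.006]
force: [0.9, 0.3, -0.5]
width: 0.541
gripper_force: 0.0
t 17.85 pos [0.5843 0.1979 0.1294] shift cm [ 0.12 -0.    3.64] turn [-0.1  0.2  0.1] force [ 0.9  0.3 -0.5] w cm 4.97
```

```bash
python3 -m creep '5 .1 0 2 0 0 0;5 .1 0 3.6 0 0 0;5 .1 0 3.6 0 0 0;1 .1 0 3.6 0 0 0;1 .1 0 3.6 0 0 0' 40; python3 -m creep '1 0 0 0 0 0 0;1 0 0 0 0 0 0;1 0 0 0 0 0 0'; python3 -c "
from h import *
move([.5845,.199,.093],-.266)"
```

```text
clock: 18.48
position: [0.5864, 0.2011, 0.0957]
ee_rot: [2.492, 1.912, 0.002]
force: [-0.2, 0.7, 0.7]
width: 0.375
gripper_force: 0.0
clock: 18.85
position: [0.5844, 0.2016, 0.095]
ee_rot: [-2.49, -1.912, 0.003]
force: [-6.2, 0.1, 5.8]
width: 0.147
gripper_force: 40.0
t 18.85 pos [0.5844 0.2016 0.095 ] shift cm [-0.25  0.08  0.2 ] turn [-0.2  0.   0.3] force [-6.2  0.1  5.8] w cm 1.35
```

```bash
python3 -m creep '1 0 -.3 0 0 0 0;1 0 -.5 0 0 0 0;1 0 -.7 0 0 0 0;1 0 -.7 0 0 0 0'; python3 -c "
from h import *
move([.5844,.2016,.095],-.266)"
```

```text
clock: 19.35
position: [0.5793, 0.2029, 0.095]
ee_rot: [2.492, 1.912, 0.001]
force: [2.0, 0.7, -0.6]
width: 0.147
gripper_force: 40.0
t 19.35 pos [0.5793 0.2029 0.095 ] shift cm [ 0.    0.53 -0.  ] turn [ 0.  -0.   0.2] force [ 2.   0.7 -0.6] w cm 1.35
```

```bash
python3 -m creep '1 0 -.2 0 0 0 0;1 0 -.4 0 0 0 0;1 0 -.4 0 0 0 0'; python3 -c "
from h import *
move([.5844,.2016,.095],-.266)"
```

```text
clock: 19.73
position: [0.5788, 0.2031, 0.0951]
ee_rot: [2.49, 1.908, 0.008]
force: [15.9, -0.7, -13.9]
width: 0.153
gripper_force: 40.0
t 19.73 pos [0.5788 0.2031 0.0951] shift cm [0.   0.58 0.01] turn [ 0.4 -0.1  0.2] force [ 15.9  -0.7 -13.9] w cm 1.4
```

Caught: dead stop at about 5.8 mm with 16 N. I'll let the cover shut and go to the knob.

```bash
python3 -m creep '1 0 .6 0 0 0 0;1 0 1 0 0 0 0;4 0 1 0 0 0 0;4 0 1 0 0 0 0;4 0 1 0 0 0 0'; python3 -m creep '4 0 0 -2.5 0 0 0;4 0 0 -4 0 0 0;4 0 0 -4 0 0 0'; python3 -c "
from h import *
move([.6161,.1065,.135],-.266)"
```

```text
clock: 20.35
position: [0.5847, 0.2012, 0.0947]
ee_rot: [-2.492, -1.912, 0.001]
force: [-0.3, 0.5, -1.4]
width: 0.409
gripper_force: 0.0
clock: 20.72
position: [0.5857, 0.2015, 0.136]
ee_rot: [2.492, 1.912, 0.004]
force: [-1.0, 0.2, -1.2]
width: 0.437
gripper_force: 0.0
t 20.73 pos [0.5857 0.2015 0.136 ] shift cm [-8.39  5.4   0.1 ] turn [ 0.1 -0.1  0.2] force [-1.   0.2 -1.2] w cm 4.01
```

```bash
python3 -m creep '4 -8.4 5.4 0 0 0 0;4 -8.4 5.4 0 0 0 0;4 -8.4 5.4 0 0 0 0;4 -8.4 5.4 0 0 0 0'; python3 -c "
from h import *
move([.6161,.1065,.095],-.266)"
```

```text
clock: 21.22
position: [0.6148, 0.1068, 0.1341]
ee_rot: [-2.491, -1.912, 0.001]
force: [0.0, 1.4, -0.0]
width: 0.437
gripper_force: 0.0
t 21.23 pos [0.6148 0.1068 0.1341] shift cm [-0.    0.14  3.91] turn [-0.1 -0.   0.2] force [ 0.   1.4 -0. ] w cm 4.01
```

```bash
python3 -m creep '4 0 .1 2 0 0 0;4 0 .1 3.9 0 0 0;4 0 .1 3.9 0 0 0;1 0 .1 3.9 0 0 0;1 0 .1 3.9 0 0 0' 30; python3 -m creep '1 0 0 0 0 0 0;1 0 0 0 0 0 0'; python3 -c "
from h import *
move([.6161,.1065,.095],-.266)"
```

```text
clock: 21.85
position: [0.6167, 0.1059, 0.0964]
ee_rot: [2.492, 1.912, 0.001]
force: [-0.1, -0.6, -0.7]
width: 0.271
gripper_force: 0.0
clock: 22.1
position: [0.6156, 0.1063, 0.0963]
ee_rot: [-2.491, -1.912, 0.001]
force: [-4.2, 0.5, 5.8]
width: 0.143
gripper_force: 30.0
t 22.1 pos [0.6156 0.1063 0.0963] shift cm [0.03 0.05 0.13] turn [-0.1 -0.   0.2] force [-4.2  0.5  5.8] w cm 1.31
```

Gripped. Now draw it 22 mm along −tool x (the box's −y).

```bash
python3 -m creep '1 -.7 0 0 0 0 0;1 -1.4 0 0 0 0 0;1 -2 0 0 0 0 0;1 -2.3 0 0 0 0 0;1 -2.3 0 0 0 0 0'; python3 -c "
from h import *
move([.6156,.1063,.0963],-.266)"
```

```text
clock: 22.72
position: [0.6095, 0.0837, 0.0962]
ee_rot: [-2.492, -1.911, 0.001]
force: [-4.6, 0.7, 5.9]
width: 0.142
gripper_force: 30.0
t 22.73 pos [0.6095 0.0837 0.0962] shift cm [ 2.34  0.   -0.01] turn [-0.1 -0.   0.2] force [-4.6  0.7  5.9] w cm 1.3
```

```bash
python3 -m creep '4 0 0 0 0 0 0;4 0 0 0 0 0 0;4 0 0 0 0 0 0;4 0 0 -2.5 0 0 0;4 0 0 -4.2 0 0 0'; python3 -m creep '4 0 0 -.2 0 0 0; 4 10 -5.4 0 0 0 0;4 10 -5.4 0 0 0 0;4 10 -5.4 0 0 0 0;4 10 -5.4 0 0 0 0';python3 -c "
from h import *
move([.5845,.1995,.094],-.266)"
```

```text
clock: 23.35
position: [0.6107, 0.0836, 0.1388]
ee_rot: [2.492, 1.912, 0.001]
force: [0.5, -0.4, -0.3]
width: 0.431
gripper_force: 0.0
clock: 23.98
position: [0.5839, 0.1939, 0.1374]
ee_rot: [2.492, 1.913, -0.001]
force: [0.3, 0.7, -1.1]
width: 0.438
gripper_force: 0.0
t 23.98 pos [0.5839 0.1939 0.1374] shift cm [ 0.56 -0.08  4.34] turn [-0.   0.1  0.3] force [ 0.3  0.7 -1.1] w cm 4.03
```

```bash
python3 -m creep '4 .5 0 2 0 0 0;4 .5 0 4.3 0 0 0;4 .5 0 4.3 0 0 0;1 .5 0 4.3 0 0 0;1 .5 0 4.3 0 0 0' 50; python3 -m creep '1 0 0 0 0 0 0;1 0 0 0 0 0 0;1 0 0 0 0 0 0'; python3 -m creep '1 0 -.8 0 0 0 0;1 0 -1.6 0 0 0 0;1 0 -1.6 0 0 0 0'
```

```text
clock: 24.6
position: [0.586, 0.1989, 0.0956]
ee_rot: [2.493, 1.911, 0.002]
force: [0.2, -0.3, -0.8]
width: 0.263
gripper_force: 0.0
clock: 24.98
position: [0.5838, 0.1997, 0.0953]
ee_rot: [-2.49, -1.912, 0.002]
force: [-6.1, 0.0, 6.1]
width: 0.145
gripper_force: 50.0
clock: 25.35
position: [0.5698, 0.2035, 0.0953]
ee_rot: [2.492, 1.912, 0.001]
force: [2.3, -0.6, 1.0]
width: 0.146
gripper_force: 50.0
```

It's free, so I'll open it fully.

```bash
python3 -m creep '1 0 -1 0 0 0 0;1 0 -2 0 0 0 0;1 0 -3 0 0 0 0;1 0 -4 0 0 0 0;1 0 -4.9 0 0 0 0'; python3 -m creep '1 0 0 0 0 0 0;1 0 0 0 0 0 0;1 0 0 0 0 0 0'; python3 - <<'E'
from h import *
move([.5838,.1997,.0953],-.266)
cv2.imwrite('pics/end.png',np.hstack([cv2.resize(vision.get_image('top')[140:290,140:300,::-1],(400,375)),cv2.resize(vision.get_image('side')[110:260,200:360,::-1],(400,375))]))
print(state()[0]['gripper_force'])
E
```

```text
clock: 25.98
position: [0.5237, 0.2159, 0.0953]
ee_rot: [2.492, 1.911, 0.004]
force: [8.5, -0.8, -2.3]
width: 0.147
gripper_force: 50.0
clock: 26.35
position: [0.5238, 0.2159, 0.0953]
ee_rot: [2.492, 1.911, 0.004]
force: [6.2, -0.6, -0.5]
width: 0.151
gripper_force: 50.0
t 26.35 pos [0.5238 0.2159 0.0953] shift cm [-0.01  6.21  0.02] turn [ 0.1 -0.1  0.2] force [ 6.2 -0.6 -0.5] w cm 1.38
50.00966191291809
```

View pics/end.png

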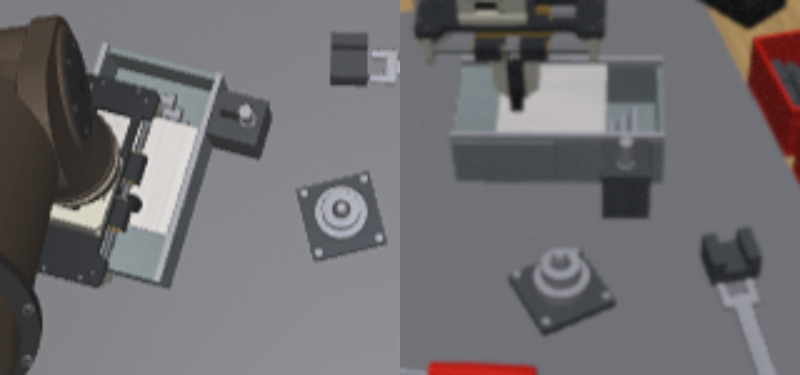

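The cover is about 62 mm open and held, the bolts are exposed at the box's rear, and the rings are stacked home on the post. Handing in.

```bash
python3 -c "
from cell import job; print(job.sign_off())"
```

```text
the job is handed in; nothing more can be done
None
```

I handed the job in at about 26 s with both rings home on the post and let go. The tug showed the cover was caught, so I drew the bolt back, and the gripper is now holding the cover about 62 mm open; no verdict came back.

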